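# Unfold the fixture crank and clamp the housing

## Task

Fold the crank handle of the bench fixture out until it stands fully upright against its stop, then wind the crank clockwise (seen from above) so that the sliding jaw pushes the instrument housing fully home against the hidden stop in the mouth. Stop when the handle has become about 4 N heavier to turn than in free winding: clamped firmly, not over-tightened. Leave the handle standing up, let go, and do not disturb the things lying around.

Things in the scene. Friction and masses are not known exactly. Their poses are not given: they have to be found in the camera images.
- crank_axis (a point): Point on the crank's upright axis, 117 mm above the table, at the height of the handle's hinge. Its x runs along the fixture's bed from the crank towards the hooded mouth, z up.
- fixture: Bolted-down clamping fixture, origin on the table under the crank axis, x along the bed. Steel gearbox 110 x 100 mm under the crank, its top 70 mm above the table; grey bed 420 x 120 mm, 30 mm high, from 60 mm behind the axis to 360 mm ahead of it. Nothing on the bed is higher than 90 mm except the crank
- handle_hinge (a point): Hinge of the folding handle at the outer end of the crank arm, 60 mm from the crank axis, 117 mm above the table. Its x points outward along the arm, its y is the hinge line, z up. The arm is a flat steel bar 16 mm wide, 8 mm thick, its top 14 mm below the hinge; the two clevis ears beside the hinge are 24 mm wide over all and end 10 mm from the hinge.
- handle_end (a point): Centre of the free end of the handle, 78 mm from the hinge. The handle carries a black sleeve, 22 mm in diameter, from 16 to 78 mm from the hinge, that spins freely on its own pin, so it may be held between the fingers while cranking. Folded, the handle lies along the top of the arm and points inward past the crank axis.
- fold (a joint): Angle of the handle's hinge, rad: 0 folded flat on the arm, 1.571 standing upright (hard stop, the working position); it grows as the free end is lifted up and outward. A stiff hinge (about 0.2 N m of friction): it stays where it is left. Starts between 0 and 0.3.
- crank (a joint): Angle of the crank, rad, grows clockwise seen from above, which closes the jaw: 40 mm of jaw travel a turn. At 0 the arm points along the fixture's x; it starts up to 1.2 either way. Steady drag, 0.45 N m (7.5 N at the handle while turning, about 4 N when just stopped), enough to hold the clamped jaw when the handle is let go. Clamping adds 0.1 N at the handle per newton of jaw force.
- jaw: Sliding steel jaw plate, 12 x 76 x 40 mm, origin at the bottom of the middle of its front face, 31 mm above the table, x towards the housing. It is carried by the crank's carriage through stiff springs (15 N/mm) and starts 5 to 35 mm short of the housing.
- housing: Die-cast aluminium housing with a circuit board on top, 90 (along the bed) x 70 x 40 mm, 0.45 kg, lying loose on the bed between the jaw and the mouth; origin at the centre of its underside, 30 mm above the table. The jaw pushes it along; a jaw force of 20 to 60 N holds it firmly, more than 90 N damages it.
- mouth (a point): Centre of the hooded mouth's opening at the far end of the bed, 50 mm above the table, 255 mm from the crank axis. The stop lies out of sight inside it, 7 to 23 mm behind the opening, and is set differently each time: the clamping point must be felt.
- spare_housing: A second housing of the same size with a plain dark steel cover, loose on the table beside the fixture. Leave it alone. Origin at the centre of its underside.
- solder_reel: Metal wire reel, 60 mm in diameter, 44 mm high, standing on the table. Leave it alone. Origin at the centre of its underside.
- parts_tray: Black open tray, 100 x 70 x 22 mm, on the table. Leave it alone. Origin at the centre of its underside.
- screwdriver: Screwdriver, 170 mm long, on the table. Leave it alone.
- tweezers: Steel tweezers, 120 mm long, on the table. Leave them alone.
Things that resemble listed ones, but are neither listed nor needed, are in the scene too. What is shaped like the housing but brown is not meant.

How it is judged:
On the way, in this order (a step that is already met when the one before it is completed fails the run):
1. the handle is unfolded upright (value of joint fold above 1.45 rad), for 0.2 s.
2. the jaw clamps the housing firmly against the stop (contact force between jaw and housing above 20 N and value of joint fold above 1.4 rad), for 0.2 s.
At the end, for the whole second after the job is handed in: The housing lies flat in the bed with its front edge inside the mouth against the stop, at rest, held by a jaw force of 20 to 60 N; the handle still stands up (within 0.17 rad of its stop) (all of step 2 and contact force between jaw and housing below 60 N and x of housing in the frame of mouth above -0.042 m and linear speed of housing below 0.01 m/s and angle between housing's own z axis and vertical below 0.06 rad); the robot touches nothing.
It fails at once if the crank is turned (hinge moved more than 25 mm) before the handle is out (distance of handle_hinge from where it was at the start of the episode above 0.025 m and value of joint fold below 1.3 rad).
It fails at once if the housing is crushed: jaw force above 90 N (contact force between jaw and housing above 90 N).
It fails at once if a thing lying around is moved more than 20 mm (distance of any of spare_housing, solder_reel, parts_tray, screwdriver, tweezers from where it was at the start of the episode above 0.02 m).
It also fails if it takes over 72 s, if anything falls off the work surface, if the arm or the gripper's body presses on something with over 40 N, if the wrist force passes 120 N, or if a joint passes its speed limit or range.

## Robot

A 6-joint arm with a two-finger parallel gripper is mounted at the origin on the work surface. World frame = base frame: x ahead of the robot, y to its left, z up, the work surface at z = 0. Lengths are in m, angles in rad, forces in N, time in s.
With the tool pointing down it reaches from about 0.425 to 0.95 m from the base axis. Payload 3.5 kg.
Tool frame: the origin (TCP) lies between the finger pads; the fingertips stand 22 mm ahead of it and the grasp point (between the pads) lies 3 mm ahead of it (ctrl.nose_length is the z of the fingertips in the tool frame, in m); z points along the fingers, y is the line along which they close (so a half turn about z gives the same grasp; the last joint's range is limited). The gripper opens to 85 mm and grips with 20 to 120 N. Pads are 22 mm wide; open, the fingers measure 114 mm over their backs; the gripper's body (76 mm by 85 mm) begins 54 mm behind the grasp point. The pads swing forward as they close: fully open they stand 13 mm farther back than shut.
Start: joints at [1.011, 0.286, 1.577, -0, 1.279, -0.15], TCP at [0.269, 0.619, 0.253] pointing down, gripper open.
Joint ranges: [-2.77, 2.77], [-0.9, 2.22], [0.21, 2.48], [-1.53, 4.67], [0.24, 2.81], [-2.84, 2.84]. Speed limits (rad/s): [2.79, 2.79, 3.14, 3.14, 3.14, 3.14].

## Interface

Orientations are given as a unit quaternion [x, y, z, w].
In Python, from plant import ctrl gives the robot as it stands. The module is installed in compiled form; this text tells all that it offers.
- The arm moves only by the tool send_rows, never from a script. Its argument "rows" is text: rows parted by semicolons, each of 7 numbers parted by spaces: the turn, a rotation vector about the tool's x, y, z in degrees, then the shift along the tool's x, y, z in mm, then the opening, from -1 (shut) to 1 (fully open). A call has 1 to 8 rows; each row is the pose to reach, as a shift and turn from the pose commanded when the call began, along the tool's axes at that moment; what a row does not reach only later rows make up. A row lasts 1/8 s, in which the tool goes at most 62.5 mm and 10.7 degrees, less where a joint would pass 70% of its speed; a pose out of reach is approached as far as the arm can. A call with a gripper value outside its range is refused whole. The fingers move at their own pace and stop on an object; "grip_force" is the grip in N (left out, the last holds). Time passes only in rows, so rows that repeat a pose let the fingers close. It gives the time, the measured TCP pose, the force, the opening and the grip force at its end, in the units of the state.
- ctrl.get_state(): the state, without advancing time (a new reading comes with each control period).
- ctrl.read_camera(name): name is "scene" or "top"; returns a dict with "color" (420x560x3 uint8, red, green, blue), "fx", "fy", "cx", "cy" (pixels), "extrinsics" (4x4, takes a point from world to camera coordinates). Camera axes: x right, y down, z forward; pixel columns grow to the right and rows downward; lengths in m; the calibration is good to about 2 mm. A picture is of the moment at which its call begins. There is no depth.
- ctrl.sign_off(): hands the job in; it is judged then, once.
Trained networks look in a picture, given as the dict that the camera call returned (one of the last four; its "shot" number tells which), for a name from the list of things; names that differ only in an ending like _2 or _b are one class to them, and where a whole thing is asked for, a point or a joint stands for the part that bears it (a point fixed in the world has none). Each returns a list of dicts, best first, with "p" (0 to 1); they miss things now and then, are a little off and sometimes report something else, mostly with a low value. They report only what shows in the picture. A call takes as long as a camera call. They do not tell look-alikes from the thing itself.
- ctrl.look_for(picture, target): "position" ([x, y, z] in m, in the coordinates of the camera as it stood for that picture, good to about 4 mm: the middle of the surface that is visible of it).
The state is a dict: "time": time; "qpos": joint angles; "dq": joint speeds; "joint_efforts": joint torques, N m; "eef_pos": TCP position; "tcp_rot": TCP orientation; "contact_force": force on the tool from outside, world axes, zero at the start; "wrist_torque": the same for the moment, N m; "opening": opening from 0.0 (shut) to 1.0 (fully open); "finger_force": force on a finger pad.
Only numpy, scipy, OpenCV 4.12 (cv2) and the standard library are available. Lean on these libraries where they do the work, as an engineer would, in place of code of your own. Each camera call takes 0.05 s, during which the arm holds its last target. There are 200 camera calls.

## Working session

There is one attempt and no reset: what is moved stays moved. The work goes in short steps, Python scripts to look and compute and a tool call to move; the robot and the scene stay as the last step left them, time stands still between calls to the robot, and variables do not carry over. Pictures are saved under pics/ and viewed, at most 10 in all, crops included, and the job is handed in when it is done.

Besides the shell and the picture viewer there is one more tool, called after "Emit:" by a JSON object that holds its "name" and its "arguments", one argument or row to a line. send_rows: Moves the arm, as the interface text tells. Its arguments: {"type":"object","properties":{"rows":{"type":"string"},"grip_force":{"type":"number"}},"required":["rows"]}

```bash
mkdir -p pics; cat > h.py <<'E'
import numpy as np, cv2
from plant import ctrl
from scipy.spatial.transform import Rotation as R
def shot(cam,name=None):
    p=ctrl.read_camera(cam)
    if name: cv2.imwrite('pics/'+name,p['color'][:,:,::-1])
    return p
def w(p,c):
    E=np.array(p['extrinsics']); return E[:3,:3].T@(np.array(c)-E[:3,3])
def proj(p,X):
    E=np.array(p['extrinsics']); c=E[:3,:3]@np.array(X)+E[:3,3]
    return np.array([p['fx']*c[0]/c[2]+p['cx'],p['fy']*c[1]/c[2]+p['cy']])
def ray(p,u,v):
    E=np.array(p['extrinsics']); d=E[:3,:3].T@np.array([(u-p['cx'])/p['fx'],(v-p['cy'])/p['fy'],1]); return -E[:3,:3].T@E[:3,3], d/np.linalg.norm(d)
def tri(a,ua,b,ub):
    o1,d1=ray(a,*ua);o2,d2=ray(b,*ub)
    A=np.stack([d1,-d2],1);t=np.linalg.lstsq(A,o2-o1,rcond=None)[0]
    x,y=o1+t[0]*d1,o2+t[1]*d2
    return (x+y)/2,np.linalg.norm(x-y)
def onz(p,u,v,z):
    o,d=ray(p,u,v); return o+d*(z-o[2])/d[2]
E
python3 - <<'E'
from h import *
np.set_printoptions(precision=3,suppress=True)
for c in ['scene','top']:
    p=shot(c,c+'0.png'); print(c,'cam at',ray(p,280,210)[0])
    for t in ['crank_axis','handle_hinge','handle_end','fixture','housing','jaw','mouth','spare_housing','solder_reel','parts_tray','screwdriver','tweezers']:
        for r in ctrl.look_for(p,t)[:3]:
            X=w(p,r['position']); print(t,round(r['p'],2),X,proj(p,X))
print(ctrl.get_state())
E
```

```text
scene cam at [ 0.963 -0.481  0.749]
crank_axis 0.7 [ 0.581 -0.128  0.06 ] [220.834 297.43 ]
handle_hinge 0.76 [ 0.561 -0.176  0.131] [188.374 284.352]
handle_end 0.94 [ 0.559 -0.179  0.132] [186.072 284.633]
fixture 0.57 [ 0.586 -0.132  0.064] [221.065 299.017]
housing 0.68 [ 0.403 -0.234  0.039] [109.193 294.905]
housing 0.6 [ 0.564 -0.001  0.071] [257.355 246.063]
jaw 0.91 [ 0.562 -0.068  0.067] [234.271 268.586]
jaw 0.31 [ 0.586 -0.125  0.063] [223.402 296.304]
mouth 0.87 [ 0.584 -0.127  0.064] [222.077 296.47 ]
spare_housing 0.68 [ 0.696 -0.065  0.041] [293.935 312.094]
spare_housing 0.64 [0.665 0.234 0.016] [359.999 220.484]
solder_reel 0.57 [ 0.703 -0.19   0.044] [252.78  365.457]
solder_reel 0.51 [ 0.58  -0.126  0.063] [220.692 295.153]
solder_reel 0.23 [ 0.559 -0.182  0.13 ] [184.801 285.971]
parts_tray 0.94 [0.678 0.077 0.003] [326.561 271.402]
tweezers 0.68 [ 0.453 -0.068  0.   ] [195.073 265.03 ]
top cam at [0.377 0.086 0.952]
crank_axis 0.57 [ 0.551 -0.061  0.061] [340.166 212.528]
handle_hinge 0.6 [ 0.544 -0.166  0.131] [403.587 202.046]
handle_end 0.69 [0.55  0.019 0.07
[... 487 characters left out ...]
474 150.203]
solder_reel 0.82 [ 0.69  -0.182  0.047] [388.46  142.258]
parts_tray 0.88 [0.687 0.083 0.001] [261.172 163.637]
screwdriver 0.71 [0.66  0.238 0.019] [187.976 181.264]
tweezers 0.76 [ 0.451 -0.089  0.008] [357.763 264.873]
{'time': 1.3, 'qpos': array([ 1.011,  0.286,  1.577,  0.   ,  1.279, -0.15 ]), 'dq': array([-0.001, -0.   ,  0.001, -0.   ,  0.001, -0.   ]), 'joint_efforts': array([ -0.   , -40.596, -29.294,  -0.   ,   0.001,   0.   ]), 'eef_pos': array([0.269, 0.619, 0.253]), 'tcp_rot': array([ 0.203,  0.979,  0.   , -0.   ]), 'contact_force': array([ 0.651, -0.229,  0.245]), 'wrist_torque': array([ 0.   ,  0.002, -0.072]), 'finger_force': 0.0, 'opening': 0.9990847819156818}
```

```bash
python3 - <<'E'
import cv2
a=cv2.imread('pics/scene0.png')[180:400,60:380]; b=cv2.imread('pics/top0.png')[100:320,150:470]
cv2.imwrite('pics/a.png',cv2.resize(a,None,fx=2.5,fy=2.5,interpolation=cv2.INTER_CUBIC))
cv2.imwrite('pics/b.png',cv2.resize(b,None,fx=2.5,fy=2.5,interpolation=cv2.INTER_CUBIC))
E
```

```text
(no output)
```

View pics/a.png

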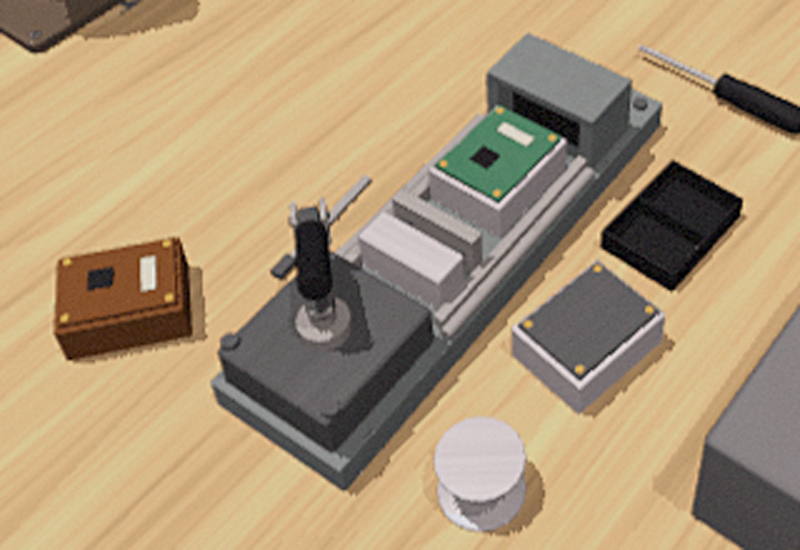

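View pics/b.png

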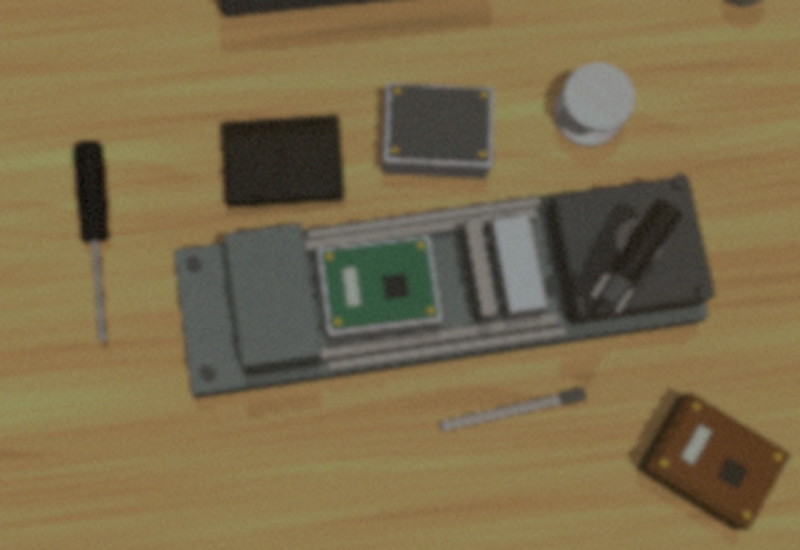

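The scene view shows the handle folded on the gearbox, with its ears at crop (309,215) and its free end at (316,290). In the top view the hinge is at about (607,292) and the free end at (665,215). The mouth is at the left, so fixture x runs roughly along world +y.

```bash
python3 - <<'E'
from h import *
np.set_printoptions(precision=4,suppress=True)
s=shot('scene');t=shot('top')
S=lambda u,v:(60+u/2.5,180+v/2.5)
T=lambda u,v:(150+u/2.5,100+v/2.5)
print('hinge',tri(s,S(309,217),t,T(606,293)))
print('end',tri(s,S(316,287),t,T(667,213)))
# bed corners z=.03, gearbox corners z=.07
for n,c,z in [('bedL far',(177,250),.03),('bedL near',(195,393),.03),('gear UR',(687,178),.07),('gear LR',(712,297),.07),('gear UL',(553,197),.07),('gear LL',(567,318),.07)]:
    print(n,onz(t,*T(*c),z))
for n,c,z in [('gear near',(330,417+5),.07),('gear left',(220,350),.07),('gear right',(432,310),.07),('bed near',(347,465),.03),('bed far right',(662,100),.03)]:
    print('S',n,onz(s,*S(*c),z))
E
```

```text
hinge (array([ 0.5203, -0.1461,  0.1173]), np.float64(0.0027593139603713564))
end (array([ 0.5734, -0.1944,  0.1318]), np.float64(0.0020161416477406493))
bedL far [0.6097 0.1722 0.03  ]
bedL near [0.4921 0.1677 0.03  ]
gear UR [ 0.614  -0.2372  0.07  ]
gear LR [ 0.5173 -0.2392  0.07  ]
gear UL [ 0.6101 -0.1293  0.07  ]
gear LL [ 0.5133 -0.1251  0.07  ]
S gear near [ 0.6169 -0.2359  0.07  ]
S gear left [ 0.5204 -0.2404  0.07  ]
S gear right [ 0.6129 -0.1314  0.07  ]
S bed near [ 0.6275 -0.2377  0.03  ]
S bed far right [0.609  0.1759 0.03  ]
```

```bash
cat >> h.py <<'E'
H=np.array([.5205,-.146,.117]); A=np.array([.563,-.186,.117])
def rel(P,yaw=None):
    """rotvec deg and shift mm in tool axes to reach TCP P, tool y along yaw (deg), pointing down"""
    s=ctrl.get_state(); r=R.from_quat(s['tcp_rot']); sh=r.inv().apply(np.array(P)-s['eef_pos'])*1000
    if yaw is None: return None,sh
    best=None
    for k in (0,180):
        a=np.radians(yaw+k); y=np.array([np.cos(a),np.sin(a),0]); z=np.array([0,0,-1.]); x=np.cross(y,z)
        rv=np.degrees((r.inv()*R.from_matrix(np.stack([x,y,z],1))).as_rotvec())
        if best is None or np.linalg.norm(rv)<np.linalg.norm(best): best=rv
    return best,sh
E
python3 - <<'E'
from h import *
np.set_printoptions(precision=2,suppress=True)
s=ctrl.get_state();print(R.from_quat(s['tcp_rot']).as_matrix())
for P in [(.565,-.187,.253),(.565,-.187,.13)]: print(rel(P,47.5))
print(s['qpos'])
E
```

```text
[[-0.92  0.4  -0.  ]
 [ 0.4   0.92 -0.  ]
 [ 0.   -0.   -1.  ]]
(array([-0.  , -0.  , 19.02]), array([-592.76, -621.39,    0.3 ]))
(array([-0.  , -0.  , 19.02]), array([-592.77, -621.38,  123.3 ]))
[ 1.01  0.29  1.58  0.    1.28 -0.15]
```

Emit:
{"name": "send_rows", "arguments": {
  "rows": "0 0 10 -45 -47 0 0; 0 0 19 -89 -93 0 0; 0 0 19 -133 -139 0 0; 0 0 19 -177 -185 0 0; 0 0 19 -220 -231 0 0; 0 0 19 -264 -277 0 0; 0 0 19 -308 -323 0 0; 0 0 19 -352 -369 0 0",
  "grip_force": 20
}}

```text
time: 2.4
eef_pos: [0.4417, 0.1479, 0.2539]
tcp_rot: [0.362, 0.932, 0.0, 0.001]
contact_force: [0.5, 0.0, -0.1]
opening: 0.498
finger_force: 0.0
```

```bash
python3 - <<'E'
from h import *
np.set_printoptions(precision=2,suppress=True)
print(rel((.565,-.187,.20),47.5), ctrl.get_state()['eef_pos'])
E
```

```text
(array([0.07, 0.06, 0.03]), array([-316.99, -163.86,   53.98])) [0.44 0.15 0.25]
```

Emit:
{"name": "send_rows", "arguments": {
  "rows": "0 0 0 -50 -26 0 0; 0 0 0 -100 -52 0 0; 0 0 0 -150 -78 0 0; 0 0 0 -200 -104 0 0; 0 0 0 -255 -130 10 0; 0 0 0 -300 -152 30 0; 0 0 0 -317 -164 54 0; 0 0 0 -317 -164 54 0"
}}

```text
time: 3.4
eef_pos: [0.5631, -0.1861, 0.1968]
tcp_rot: [0.363, 0.932, 0.0, -0.003]
contact_force: [0.7, 0.2, -0.3]
opening: 0.499
finger_force: 0.0
```

```bash
python3 - <<'E'
from h import *
np.set_printoptions(precision=2,suppress=True)
print(rel((.565,-.187,.13),47.5), ctrl.get_state()['eef_pos'])
p=shot('scene','s1.png'); cv2.imwrite('pics/s1c.png',cv2.resize(p['color'][180:360,100:340,::-1],None,fx=3,fy=3))
for t in ['handle_end','handle_hinge']:
    for r in ctrl.look_for(p,t)[:2]: print(t,r['p'],w(p,r['position']))
E
```

```text
(array([-0.07, -0.29, -0.12]), array([-2.36,  0.66, 66.74])) [ 0.56 -0.19  0.2 ]
handle_end 0.73 [ 0.56 -0.18  0.13]
handle_end 0.72 [ 0.56 -0.18  0.13]
handle_hinge 0.77 [ 0.56 -0.18  0.13]
```

View pics/s1c.png

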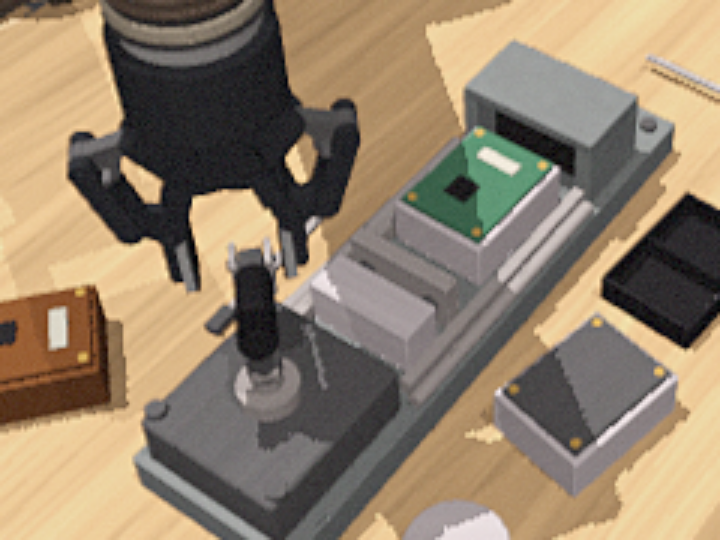

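The handle at (255,310) lies between the open fingers, whose tips are at (190,285) and (290,270). It has not been disturbed, so I'm going down.

Emit:
{"name": "send_rows", "arguments": {
  "rows": "0 0 0 -1 0 20 0; 0 0 0 -2 0 40 0; 0 0 0 -2 0 56 0; 0 0 0 -2 0 66 0; 0 0 0 -2 0 66 0; 0 0 0 -2 0 66 0"
}}

```text
time: 4.3
eef_pos: [0.5662, -0.1869, 0.1339]
tcp_rot: [0.362, 0.932, -0.0, 0.001]
contact_force: [1.1, 0.8, -0.2]
opening: 0.502
finger_force: 0.0
```

Emit:
{"name": "send_rows", "arguments": {
  "rows": "0 0 0 0 0 0 -0.4; 0 0 0 0 0 0 -0.6; 0 0 0 0 0 0 -0.8; 0 0 0 0 0 0 -1; 0 0 0 0 0 0 -1; 0 0 0 0 0 0 -1",
  "grip_force": 25
}}

```text
time: 5.05
eef_pos: [0.5663, -0.187, 0.134]
tcp_rot: [0.362, 0.932, -0.0, 0.001]
contact_force: [0.4, -1.7, 3.0]
opening: 0.249
finger_force: 24.5
```

Emit:
{"name": "send_rows", "arguments": {
  "rows": "0 0 0 1.5 0 -5.5 -1; 0 0 0 3.5 0 -11 -1; 0 0 0 5.5 0 -15 -1; 0 0 0 8 0 -19 -1; 0 0 0 10.5 0 -23 -1; 0 0 0 13.5 0 -27 -1; 0 0 0 13.5 0 -27 -1"
}}

```text
time: 5.92
eef_pos: [0.5546, -0.1769, 0.1599]
tcp_rot: [0.362, 0.932, -0.0, -0.002]
contact_force: [-2.7, -1.9, -4.1]
opening: 0.248
finger_force: 25.1
```

```bash
python3 - <<'E'
from h import *
p=shot('scene','s2.png'); cv2.imwrite('pics/s2c.png',cv2.resize(p['color'][180:360,100:340,::-1],None,fx=3,fy=3))
E
```

```text
(no output)
```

View pics/s2c.png

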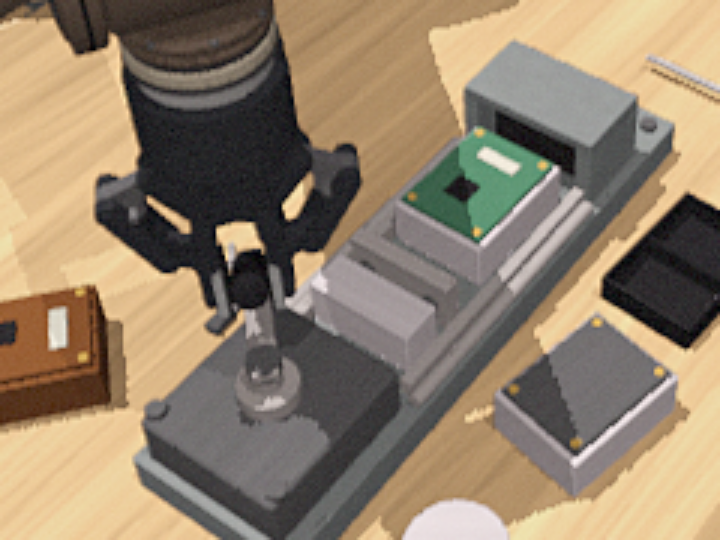

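The handle is rising in the grip, with its free end at (250,280). The forces are small, so I'm continuing the arc.

Emit:
{"name": "send_rows", "arguments": {
  "rows": "0 0 0 6.5 0 -6.5 -1; 0 0 0 14 0 -12.5 -1; 0 0 0 22.5 0 -17 -1; 0 0 0 31 0 -20 -1; 0 0 0 40.5 0 -22 -1; 0 0 0 45 0 -22.5 -1; 0 0 0 48 0 -22.5 -1; 0 0 0 48 0 -22.5 -1"
}}

```text
time: 6.98
eef_pos: [0.5213, -0.1466, 0.1851]
tcp_rot: [0.363, 0.932, -0.001, 0.003]
contact_force: [0.1, -8.2, -4.9]
opening: 0.241
finger_force: 24.6
```

Emit:
{"name": "send_rows", "arguments": {
  "rows": "0 0 0 1.5 0 0 -1; 0 0 0 3 0 0 -1; 0 0 0 3 0 0 -1"
}}

```text
time: 7.35
eef_pos: [0.5195, -0.1448, 0.1854]
tcp_rot: [0.363, 0.932, -0.001, 0.003]
contact_force: [-0.1, -8.7, -3.2]
opening: 0.242
finger_force: 24.5
```

```bash
python3 - <<'E'
from h import *
p=shot('scene','s3.png');q=shot('top','t3.png')
a=cv2.resize(p['color'][200:320,130:250,::-1],None,fx=3.3,fy=3.3);b=cv2.resize(q['color'][130:250,340:460,::-1],None,fx=3.3,fy=3.3)
cv2.imwrite('pics/s3c.png',np.hstack([a,b]))
E
```

```text
(no output)
```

View pics/s3c.png

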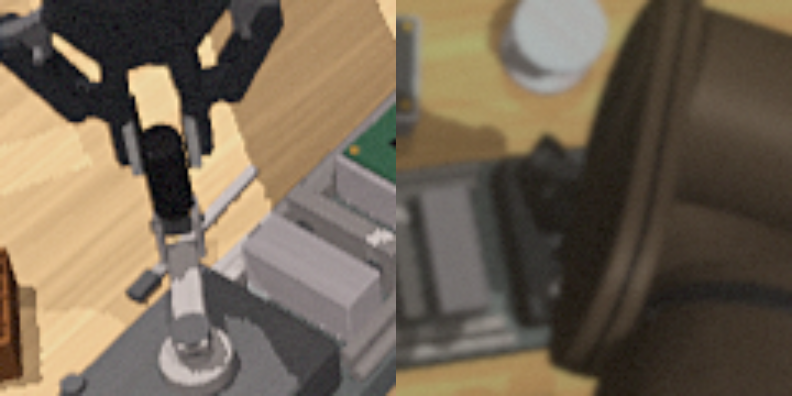

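Emit:
{"name": "send_rows", "arguments": {
  "rows": "0 0 0 1.5 0 0 -1; 0 0 0 3 0 0 -1; 0 0 0 4 0 0 -1; 0 0 0 4 0 0 -1"
}}

```text
time: 7.95
eef_pos: [0.5167, -0.1422, 0.1855]
tcp_rot: [0.363, 0.932, -0.002, 0.004]
contact_force: [0.0, -9.0, -2.9]
opening: 0.241
finger_force: 24.4
```

```bash
python3 - <<'E'
from h import *
p=shot('scene','s3b.png')
for r in (H,H+[0,0,.078]):
    print((proj(p,r)-[130,200])*3.3)
E
```

```text
[180.08778024 220.61756266]
[159.54609384 116.6386119 ]
```

Emit:
{"name": "send_rows", "arguments": {
  "rows": "0 0 0 2 0 0 -1; 0 0 0 4 0 0 -1; 0 0 0 5 0 0 -1; 0 0 0 5 0 0 -1"
}}

```text
time: 8.5
eef_pos: [0.5128, -0.1387, 0.1856]
tcp_rot: [0.363, 0.932, -0.001, 0.003]
contact_force: [-0.5, -7.9, -3.2]
opening: 0.226
finger_force: 23.3
```

```bash
python3 - <<'E'
from h import *
p=shot('scene','s4.png')
a=cv2.resize(p['color'][190:320,120:260,::-1],None,fx=4.5,fy=4.5,interpolation=cv2.INTER_CUBIC)
cv2.imwrite('pics/s4c.png',a)
for r in (H,H+[0,0,.078],H+[0,0,.016],ctrl.get_state()['eef_pos']):
    print((proj(p,r)-[120,190])*4.5)
E
```

```text
[290.57424578 345.8421309 ]
[262.56285524 204.0526526 ]
[285.13120589 318.29027535]
[265.25897952 201.34420007]
```

View pics/s4c.png

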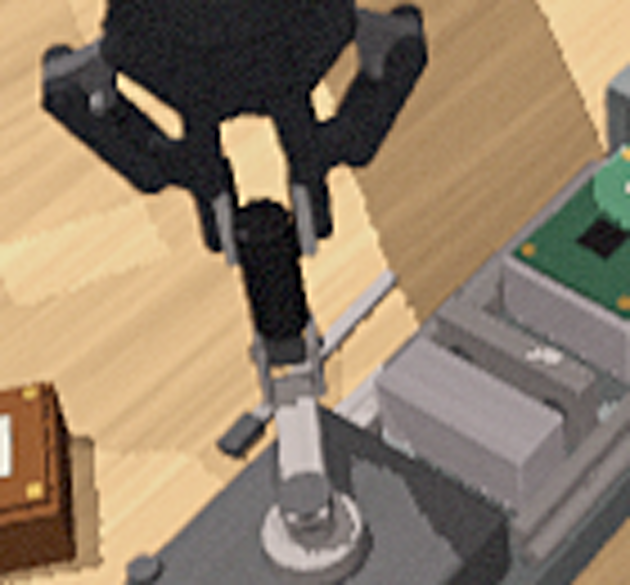

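The handle is essentially upright: sleeve end at (265,215), sleeve foot at (285,330), which matches the projected vertical. However, the pads have slid outward along the sleeve, and the smaller opening confirms this. I'll release, back off, re-measure the upright handle and axis, and regrip centred.

Emit:
{"name": "send_rows", "arguments": {
  "rows": "0 0 0 0 0 0 0; 0 0 0 0 0 0 0; 0 0 0 0 0 -25 0; 0 0 0 0 0 -55 0; 0 0 0 -25 -44 -60 0; 0 0 0 -52 -92 -60 0; 0 0 0 -80 -145 -60 0; 0 0 0 -110 -195 -60 0"
}}

```text
time: 9.55
eef_pos: [0.4611, -0.3561, 0.244]
tcp_rot: [0.362, 0.932, 0.001, 0.001]
contact_force: [0.8, 0.9, 0.3]
opening: 0.505
finger_force: 0.0
```

```bash
python3 - <<'E'
from h import *
np.set_printoptions(precision=4,suppress=True)
s=shot('scene','s5.png');t=shot('top','t5.png')
for n,p in (('s',s),('t',t)):
    for k in ['handle_end','handle_hinge','crank_axis','jaw','housing']:
        for r in ctrl.look_for(p,k)[:2]: print(n,k,round(r['p'],2),w(p,r['position']),proj(p,w(p,r['position'])))
a=cv2.resize(s['color'][200:320,130:250,::-1],None,fx=3.3,fy=3.3,interpolation=cv2.INTER_CUBIC);b=cv2.resize(t['color'][140:260,340:460,::-1],None,fx=3.3,fy=3.3,interpolation=cv2.INTER_CUBIC)
cv2.imwrite('pics/c5.png',np.hstack([a,b])); print(ctrl.get_state()['eef_pos'])
E
```

```text
s handle_end 0.57 [ 0.5284 -0.1498  0.1686] [182.3244 250.0132]
s handle_hinge 0.76 [ 0.5321 -0.16    0.1199] [183.4498 274.0188]
s crank_axis 0.89 [ 0.5815 -0.1343  0.0618] [218.3454 299.0444]
s crank_axis 0.72 [0.6816 0.0779 0.0024] [328.1504 271.9532]
s jaw 0.56 [ 0.5641 -0.0693  0.0637] [234.6593 270.7877]
s housing 0.7 [ 0.561  -0.0007  0.0715] [256.2305 245.3675]
s housing 0.68 [ 0.4001 -0.2392  0.0397] [105.9351 295.6162]
t handle_end 0.77 [ 0.5207 -0.147   0.1813] [402.8134 209.8825]
t handle_hinge 0.61 [ 0.5282 -0.1504  0.1398] [397.7784 210.56  ]
t crank_axis 0.94 [ 0.5527 -0.0622  0.062 ] [340.9817 211.6121]
t jaw 0.59 [ 0.5559 -0.0648  0.0682] [342.4878 209.2288]
t housing 0.8 [0.5512 0.0184 0.072 ] [300.4212 215.7412]
t housing 0.77 [ 0.3966 -0.2316  0.0401] [437.2947 283.0229]
[ 0.4614 -0.3541  0.243 ]
```

View pics/c5.png

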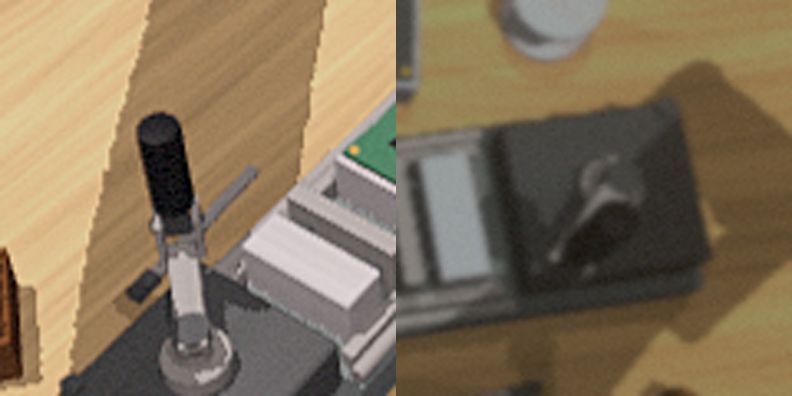

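Scene view: the handle stands, with its end face at about (158,128) and the hub at (196,362). Top view: end face at about (605,232) and hub ring at about (612,183).

```bash
python3 - <<'E'
from h import *
np.set_printoptions(precision=4,suppress=True)
s=shot('scene');t=shot('top')
S=lambda u,v:(130+u/3.3,200+v/3.3)
T=lambda u,v:(340+(u-396)/3.3,140+v/3.3)
print('end',tri(s,S(158,128),t,T(605,233)))
print('hub',tri(s,S(196,362),t,T(612,185)))
print('end s at .195',onz(s,*S(158,128),.195),'t',onz(t,*T(605,233),.195))
# sleeve foot: scene
print('foot s at .133',onz(s,*S(178,215),.133))
for z in (.075,.085): print('hub',z,onz(s,*S(196,362),z),onz(t,*T(612,185),z))
# dark end face threshold overlay
E
```

```text
end (array([ 0.5184, -0.1464,  0.186 ]), np.float64(0.000421904179571004))
hub (array([ 0.5663, -0.188 ,  0.0783]), np.float64(0.0002352254795033167))
end s at .195 [ 0.5253 -0.1519  0.195 ] t [ 0.5168 -0.1435  0.195 ]
foot s at .133 [ 0.5282 -0.1524  0.133 ]
hub 0.075 [ 0.5643 -0.1866  0.075 ] [ 0.5671 -0.1889  0.075 ]
hub 0.085 [ 0.5702 -0.191   0.085 ] [ 0.5649 -0.1858  0.085 ]
```

```bash
sed -i 's/^H=.*/A=np.array([.566,-.188,.117]);H=np.array([.522,-.148,.117])/' h.py; python3 - <<'E'
from h import *
np.set_printoptions(precision=2,suppress=True)
print(rel((.522,-.148,.168),47.5),ctrl.get_state()['qpos'])
E
```

```text
(array([0.01, 0.  , 0.07]), array([ 94.53, 193.37,  74.92])) [-0.83  0.09  1.82  0.    1.23 -1.66]
```

Emit:
{"name": "send_rows", "arguments": {
  "rows": "0 0 0 22 45 0 0; 0 0 0 46 95 0 0; 0 0 0 70 145 0 0; 0 0 0 94.5 193.5 0 0; 0 0 0 94.5 193.5 0 0; 0 0 0 94.5 193.5 25 0; 0 0 0 94.5 193.5 50 0; 0 0 0 94.5 193.5 75 0"
}}

```text
time: 11.25
eef_pos: [0.5219, -0.1496, 0.1672]
tcp_rot: [0.363, 0.932, -0.0, 0.0]
contact_force: [0.1, 0.5, 0.1]
opening: 0.503
finger_force: 0.0
```

Emit:
{"name": "send_rows", "arguments": {
  "rows": "0 0 0 0 0 0 0; 0 0 0 0 0 0 -0.3; 0 0 0 0 0 0 -0.5; 0 0 0 0 0 0 -0.7; 0 0 0 0 0 0 -1; 0 0 0 0 0 0 -1; 0 0 0 0 0 0 -1",
  "grip_force": 90
}}

```text
time: 12.12
eef_pos: [0.5229, -0.1493, 0.1696]
tcp_rot: [0.362, 0.932, -0.001, 0.001]
contact_force: [-2.3, -1.4, 6.0]
opening: 0.235
finger_force: 87.8
```

```bash
python3 - <<'E'
from h import *
np.set_printoptions(precision=4,suppress=True)
s=ctrl.get_state()
for k in ('eef_pos','contact_force','wrist_torque','opening','finger_force'): print(k,s[k])
p=shot('scene','s6.png'); cv2.imwrite('pics/s6c.png',cv2.resize(p['color'][190:320,120:260,::-1],None,fx=4.5,fy=4.5))
E
```

```text
eef_pos [ 0.5229 -0.1493  0.1696]
contact_force [-2.2877 -1.4089  5.9615]
wrist_torque [-0.2858  0.2325 -0.0591]
opening 0.23498727734992403
finger_force 87.77248620986938
```

View pics/s6c.png

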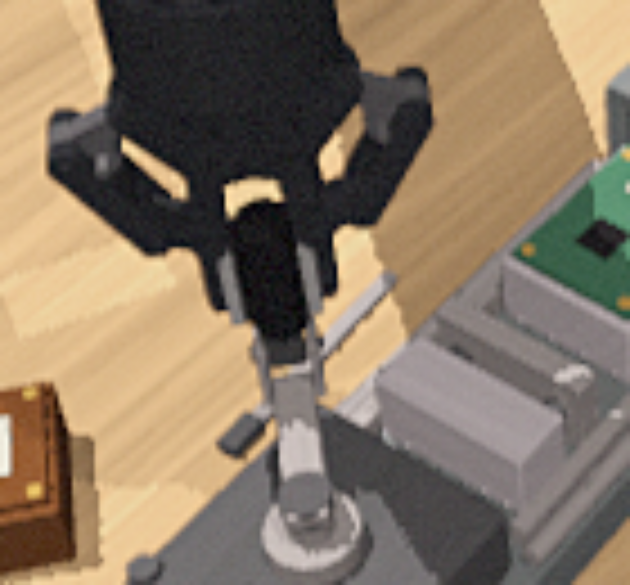

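The grip is centred on the sleeve. In the tool frame, winding clockwise is x=60(cos a−1), y=60 sin a. I'll start with a cautious 48°.

Emit:
{"name": "send_rows", "arguments": {
  "rows": "0 0 0 -0.3 6.3 0 -1; 0 0 0 -1.3 12.5 0 -1; 0 0 0 -2.9 18.5 0 -1; 0 0 0 -5.2 24.4 0 -1; 0 0 0 -8 30 0 -1; 0 0 0 -11.5 35.3 0 -1; 0 0 0 -15.4 40.1 0 -1; 0 0 0 -19.9 44.6 0 -1"
}}

```text
time: 13.18
eef_pos: [0.566, -0.1288, 0.1695]
tcp_rot: [0.363, 0.932, 0.0, -0.002]
contact_force: [-8.8, 0.7, 10.7]
opening: 0.237
finger_force: 88.4
```

```bash
cat >> h.py <<'E'
def st(cmd_alpha=None):
    s=ctrl.get_state(); d=s['eef_pos'][:2]-A[:2]; ph=np.degrees(np.arctan2(d[1],d[0])); a=(137.5-ph)%360
    er=d/np.linalg.norm(d); et=np.array([er[1],-er[0]]); f=s['contact_force']
    print('alpha %.1f r %.1f mm Ft %.1f Fr %.1f Fz %.1f open %.3f t %.2f'%(a,1e3*np.linalg.norm(d),f[:2]@et,f[:2]@er,f[2],s['opening'],s['time']),np.round(s['wrist_torque'],2),s['eef_pos'])
def arc(a0,steps):
    a0=np.radians(a0)
    print('; '.join('0 0 0 %.1f %.1f 0 -1'%(60*(np.cos(np.radians(a))-np.cos(a0)),60*(np.sin(np.radians(a))-np.sin(a0))) for a in steps))
E
python3 -c "
from h import *
st(); arc(48,range(58,132,10))"
```

```text
alpha 47.5 r 59.2 mm Ft -8.8 Fr 0.7 Fz 10.7 open 0.237 t 13.18 [ 0.39  0.71 -0.06] [ 0.56600056 -0.1287781   0.16947671]
0 0 0 -8.4 6.3 0 -1; 0 0 0 -17.7 11.0 0 -1; 0 0 0 -27.7 14.1 0 -1; 0 0 0 -38.1 15.4 0 -1; 0 0 0 -48.5 14.8 0 -1; 0 0 0 -58.7 12.5 0 -1; 0 0 0 -68.3 8.4 0 -1; 0 0 0 -77.1 2.7 0 -1
```

Emit:
{"name": "send_rows", "arguments": {
  "rows": "0 0 0 -8.4 6.3 0 -1; 0 0 0 -17.7 11 0 -1; 0 0 0 -27.7 14.1 0 -1; 0 0 0 -38.1 15.4 0 -1; 0 0 0 -48.5 14.8 0 -1; 0 0 0 -58.7 12.5 0 -1; 0 0 0 -68.3 8.4 0 -1; 0 0 0 -77.1 2.7 0 -1"
}}

```text
time: 14.18
eef_pos: [0.6264, -0.1772, 0.1696]
tcp_rot: [0.362, 0.932, 0.002, 0.0]
contact_force: [-5.0, 7.7, 7.4]
opening: 0.237
finger_force: 88.1
```

```bash
python3 -c "
from h import *
st(); arc(128,range(138,212,10)); arc(208,range(218,292,10))"
```

```text
alpha 127.4 r 61.4 mm Ft -8.4 Fr -3.5 Fz 7.4 open 0.237 t 14.18 [ 0.48 -0.09 -0.03] [ 0.62642738 -0.17723018  0.16956223]
0 0 0 -7.6 -7.1 0 -1; 0 0 0 -13.9 -15.5 0 -1; 0 0 0 -18.7 -24.8 0 -1; 0 0 0 -21.7 -34.8 0 -1; 0 0 0 -23.0 -45.2 0 -1; 0 0 0 -22.5 -55.6 0 -1; 0 0 0 -20.1 -65.8 0 -1; 0 0 0 -16.0 -75.4 0 -1
0 0 0 5.7 -8.8 0 -1; 0 0 0 12.8 -16.4 0 -1; 0 0 0 21.2 -22.7 0 -1; 0 0 0 30.5 -27.5 0 -1; 0 0 0 40.5 -30.5 0 -1; 0 0 0 50.9 -31.8 0 -1; 0 0 0 61.3 -31.2 0 -1; 0 0 0 71.5 -28.9 0 -1
```

Emit:
{"name": "send_rows", "arguments": {
  "rows": "0 0 0 -7.6 -7.1 0 -1; 0 0 0 -13.9 -15.5 0 -1; 0 0 0 -18.7 -24.8 0 -1; 0 0 0 -21.7 -34.8 0 -1; 0 0 0 -23 -45.2 0 -1; 0 0 0 -22.5 -55.6 0 -1; 0 0 0 -20.1 -65.8 0 -1; 0 0 0 -16 -75.4 0 -1"
}}

```text
time: 15.18
eef_pos: [0.5897, -0.2437, 0.1696]
tcp_rot: [0.363, 0.932, 0.003, 0.005]
contact_force: [5.4, 7.9, 2.8]
opening: 0.235
finger_force: 87.8
```

```bash
python3 -c "
from h import *
st()
for c in ('scene','top'):
    p=shot(c,c+'7.png')
    for k in ('jaw','housing'):
        for r in ctrl.look_for(p,k)[:2]: print(c,k,round(r['p'],2),np.round(w(p,r['position']),3))
"
```

```text
alpha 204.5 r 60.5 mm Ft -8.1 Fr -5.2 Fz 2.8 open 0.235 t 15.18 [ 0.61 -1.75 -0.04] [ 0.58968585 -0.24367969  0.16963938]
scene jaw 0.84 [ 0.563 -0.047  0.064]
scene jaw 0.35 [ 0.695 -0.066  0.041]
scene housing 0.98 [0.565 0.009 0.072]
scene housing 0.85 [ 0.399 -0.246  0.042]
top jaw 0.64 [ 0.557 -0.039  0.071]
top housing 0.72 [0.55  0.016 0.072]
top housing 0.69 [ 0.413 -0.205  0.041]
```

Emit:
{"name": "send_rows", "arguments": {
  "rows": "0 0 0 5.7 -8.8 0 -1; 0 0 0 12.8 -16.4 0 -1; 0 0 0 21.2 -22.7 0 -1; 0 0 0 30.5 -27.5 0 -1; 0 0 0 40.5 -30.5 0 -1; 0 0 0 50.9 -31.8 0 -1; 0 0 0 61.3 -31.2 0 -1; 0 0 0 71.5 -28.9 0 -1"
}}

```text
time: 16.48
eef_pos: [0.5168, -0.2215, 0.1699]
tcp_rot: [0.362, 0.932, -0.003, 0.006]
contact_force: [4.5, -7.8, 0.0]
opening: 0.235
finger_force: 88.0
```

```bash
python3 -c "
from h import *
st(); arc(288,range(294,340,6))"
```

```text
alpha 283.2 r 59.5 mm Ft -9.0 Fr 0.7 Fz 0.0 open 0.235 t 16.48 [-1.53 -1.01 -0.04] [ 0.51682759 -0.22150032  0.16989811]
0 0 0 5.9 2.3 0 -1; 0 0 0 11.5 5.1 0 -1; 0 0 0 16.7 8.5 0 -1; 0 0 0 21.6 12.5 0 -1; 0 0 0 26.0 16.9 0 -1; 0 0 0 30.0 21.8 0 -1; 0 0 0 33.4 27.1 0 -1; 0 0 0 36.3 32.7 0 -1
```

Emit:
{"name": "send_rows", "arguments": {
  "rows": "0 0 0 5.9 2.3 0 -1; 0 0 0 11.5 5.1 0 -1; 0 0 0 16.7 8.5 0 -1; 0 0 0 21.6 12.5 0 -1"
}}

```text
time: 16.98
eef_pos: [0.5073, -0.1985, 0.1698]
tcp_rot: [0.361, 0.932, -0.004, 0.003]
contact_force: [-4.0, -8.4, 4.7]
opening: 0.238
finger_force: 88.4
```

```bash
python3 -c "
from h import *
st()
for c in ('scene','top'):
    p=shot(c,c+'8.png')
    for k in ('jaw','housing'):
        for r in ctrl.look_for(p,k)[:2]: print(c,k,round(r['p'],2),np.round(w(p,r['position']),3))
for a in (312,336,360,384): arc(a,range(a+6,a+26,6))"
```

```text
alpha 307.3 r 59.6 mm Ft -7.5 Fr 5.4 Fz 4.7 open 0.238 t 16.98 [-1.98  0.39  0.04] [ 0.5073332  -0.19852304  0.16981451]
scene jaw 0.61 [ 0.562 -0.035  0.067]
scene housing 0.88 [0.562 0.017 0.072]
scene housing 0.59 [ 0.406 -0.236  0.04 ]
top jaw 0.65 [ 0.555 -0.033  0.068]
top housing 0.69 [ 0.415 -0.2    0.039]
top housing 0.6 [ 0.504 -0.188  0.149]
0 0 0 4.4 4.4 0 -1; 0 0 0 8.4 9.3 0 -1; 0 0 0 11.8 14.6 0 -1; 0 0 0 14.7 20.2 0 -1
0 0 0 2.3 5.9 0 -1; 0 0 0 3.9 11.9 0 -1; 0 0 0 4.9 18.1 0 -1; 0 0 0 5.2 24.4 0 -1
0 0 0 -0.3 6.3 0 -1; 0 0 0 -1.3 12.5 0 -1; 0 0 0 -2.9 18.5 0 -1; 0 0 0 -5.2 24.4 0 -1
0 0 0 -2.9 5.6 0 -1; 0 0 0 -6.3 10.9 0 -1; 0 0 0 -10.2 15.7 0 -1; 0 0 0 -14.7 20.2 0 -1
```

Emit:
{"name": "send_rows", "arguments": {
  "rows": "0 0 0 4.4 4.4 0 -1; 0 0 0 8.4 9.3 0 -1; 0 0 0 11.8 14.6 0 -1; 0 0 0 14.7 20.2 0 -1"
}}

```text
time: 17.77
eef_pos: [0.5084, -0.1728, 0.1697]
tcp_rot: [0.361, 0.932, -0.004, -0.0]
contact_force: [-7.6, -6.8, 8.0]
opening: 0.236
finger_force: 89.0
```

Emit:
{"name": "send_rows", "arguments": {
  "rows": "0 0 0 2.3 5.9 0 -1; 0 0 0 3.9 11.9 0 -1; 0 0 0 4.9 18.1 0 -1; 0 0 0 5.2 24.4 0 -1"
}}

```text
time: 18.27
eef_pos: [0.5203, -0.1496, 0.1696]
tcp_rot: [0.361, 0.932, -0.003, -0.003]
contact_force: [-9.8, -1.5, 12.1]
opening: 0.234
finger_force: 89.1
```

```bash
python3 -c "
from h import *
st()"
```

```text
alpha 357.5 r 59.7 mm Ft -7.4 Fr 6.6 Fz 12.1 open 0.234 t 18.27 [-0.53  1.86  0.02] [ 0.52026722 -0.14956373  0.16960194]
```

Emit:
{"name": "send_rows", "arguments": {
  "rows": "0 0 0 -0.3 6.3 0 -1; 0 0 0 -1.3 12.5 0 -1; 0 0 0 -2.9 18.5 0 -1; 0 0 0 -5.2 24.4 0 -1"
}}

```text
time: 18.77
eef_pos: [0.5407, -0.1335, 0.1696]
tcp_rot: [0.362, 0.932, -0.001, -0.003]
contact_force: [-9.4, 0.7, 12.4]
opening: 0.239
finger_force: 89.5
```

```bash
python3 -c "
from h import *
st()
for c in ('scene','top'):
    p=shot(c,c+'9.png')
    for k in ('jaw','housing'):
        for r in ctrl.look_for(p,k)[:2]: print(c,k,round(r['p'],2),np.round(w(p,r['position']),3))
for a in (384,404,424,444): arc(a,range(a+5,a+21,5))"
```

```text
alpha 22.6 r 60.0 mm Ft -8.2 Fr 4.5 Fz 12.4 open 0.239 t 18.77 [0.3  1.65 0.05] [ 0.5407046  -0.13354918  0.16958419]
scene jaw 0.95 [ 0.563 -0.026  0.068]
scene jaw 0.28 [ 0.578 -0.126  0.063]
scene housing 0.68 [0.564 0.028 0.073]
scene housing 0.65 [ 0.403 -0.236  0.042]
top housing 0.66 [0.552 0.03  0.069]
0 0 0 -2.3 4.7 0 -1; 0 0 0 -5.1 9.1 0 -1; 0 0 0 -8.2 13.4 0 -1; 0 0 0 -11.7 17.3 0 -1
0 0 0 -3.8 3.6 0 -1; 0 0 0 -7.9 6.9 0 -1; 0 0 0 -12.3 9.8 0 -1; 0 0 0 -16.9 12.2 0 -1
0 0 0 -4.8 2.1 0 -1; 0 0 0 -9.8 3.7 0 -1; 0 0 0 -14.9 5.0 0 -1; 0 0 0 -20.0 5.7 0 -1
0 0 0 -5.2 0.3 0 -1; 0 0 0 -10.5 0.2 0 -1; 0 0 0 -15.7 -0.4 0 -1; 0 0 0 -20.8 -1.5 0 -1
```

Emit:
{"name": "send_rows", "arguments": {
  "rows": "0 0 0 -2.3 4.7 0 -1; 0 0 0 -5.1 9.1 0 -1; 0 0 0 -8.2 13.4 0 -1; 0 0 0 -11.7 17.3 0 -1"
}}

```text
time: 19.58
eef_pos: [0.5615, -0.1279, 0.1696]
tcp_rot: [0.362, 0.932, 0.001, -0.003]
contact_force: [-8.3, 2.2, 12.3]
opening: 0.238
finger_force: 89.5
```

```bash
python3 -c "
from h import *
st()"
```

```text
alpha 43.2 r 60.3 mm Ft -8.1 Fr 2.8 Fz 12.3 open 0.238 t 19.57 [0.83 1.18 0.05] [ 0.561516   -0.12789709  0.16957388]
```

Emit:
{"name": "send_rows", "arguments": {
  "rows": "0 0 0 -3.8 3.6 0 -1; 0 0 0 -7.9 6.9 0 -1; 0 0 0 -12.3 9.8 0 -1; 0 0 0 -16.9 12.2 0 -1"
}}

```text
time: 20.08
eef_pos: [0.5828, -0.1298, 0.1696]
tcp_rot: [0.362, 0.932, 0.001, -0.002]
contact_force: [-7.4, 4.5, 10.2]
opening: 0.231
finger_force: 89.5
```

```bash
python3 -c "
from h import *
st()"
```

```text
alpha 63.6 r 60.5 mm Ft -8.4 Fr 2.3 Fz 10.2 open 0.231 t 20.07 [0.93 0.79 0.01] [ 0.58279134 -0.12984616  0.16961702]
```

Emit:
{"name": "send_rows", "arguments": {
  "rows": "0 0 0 -4.8 2.1 0 -1; 0 0 0 -9.8 3.7 0 -1; 0 0 0 -14.9 5 0 -1; 0 0 0 -20 5.7 0 -1"
}}

```text
time: 20.58
eef_pos: [0.6018, -0.139, 0.1696]
tcp_rot: [0.362, 0.932, 0.002, -0.001]
contact_force: [-5.9, 4.8, 8.9]
opening: 0.232
finger_force: 89.4
```

```bash
python3 -c "
from h import *
st()
for a in (464,484,504,524): arc(a,range(a+5,a+21,5))"
```

```text
alpha 83.6 r 60.6 mm Ft -7.6 Fr 0.4 Fz 8.9 open 0.232 t 20.57 [ 0.77  0.58 -0.02] [ 0.60175709 -0.13904566  0.16963386]
0 0 0 -5.0 -1.5 0 -1; 0 0 0 -9.9 -3.4 0 -1; 0 0 0 -14.6 -5.7 0 -1; 0 0 0 -19.0 -8.5 0 -1
0 0 0 -4.2 -3.1 0 -1; 0 0 0 -8.1 -6.6 0 -1; 0 0 0 -11.7 -10.4 0 -1; 0 0 0 -15.0 -14.5 0 -1
0 0 0 -2.9 -4.4 0 -1; 0 0 0 -5.4 -9.0 0 -1; 0 0 0 -7.5 -13.8 0 -1; 0 0 0 -9.1 -18.7 0 -1
0 0 0 -1.2 -5.1 0 -1; 0 0 0 -2.0 -10.3 0 -1; 0 0 0 -2.3 -15.5 0 -1; 0 0 0 -2.2 -20.7 0 -1
```

Emit:
{"name": "send_rows", "arguments": {
  "rows": "0 0 0 -5.2 0.3 0 -1; 0 0 0 -10.5 0.2 0 -1; 0 0 0 -15.7 -0.4 0 -1; 0 0 0 -20.8 -1.5 0 -1"
}}

```text
time: 21.08
eef_pos: [0.616, -0.1538, 0.1696]
tcp_rot: [0.362, 0.932, 0.002, -0.002]
contact_force: [-6.1, 7.1, 9.4]
opening: 0.237
finger_force: 89.3
```

```bash
python3 -c "
from h import *
st()"
```

```text
alpha 103.2 r 60.6 mm Ft -9.3 Fr -1.0 Fz 9.4 open 0.237 t 21.07 [ 0.92  0.71 -0.01] [ 0.61601187 -0.15383568  0.16964359]
```

Emit:
{"name": "send_rows", "arguments": {
  "rows": "0 0 0 -5 -1.5 0 -1; 0 0 0 -9.9 -3.4 0 -1"
}}

```text
time: 21.32
eef_pos: [0.6208, -0.1623, 0.1696]
tcp_rot: [0.362, 0.932, 0.002, -0.002]
contact_force: [-6.7, 9.1, 10.6]
opening: 0.238
finger_force: 89.3
```

```bash
python3 -c "
from h import *
st()
for c in ('scene','top'):
    p=shot(c,c+'10.png')
    for k in ('jaw','housing'):
        for r in ctrl.look_for(p,k)[:1]: print(c,k,round(r['p'],2),np.round(w(p,r['position']),3))
arc(474,(479,484,489,494))"
```

```text
alpha 112.4 r 60.6 mm Ft -11.1 Fr -2.2 Fz 10.6 open 0.238 t 21.32 [ 1.18  0.88 -0.02] [ 0.62084064 -0.16231469  0.16959483]
scene jaw 0.67 [ 0.586 -0.019  0.062]
scene housing 0.89 [ 0.403 -0.236  0.039]
top jaw 0.55 [ 0.553 -0.016  0.07 ]
top housing 0.79 [0.549 0.032 0.072]
0 0 0 -4.7 -2.3 0 -1; 0 0 0 -9.1 -5.1 0 -1; 0 0 0 -13.4 -8.2 0 -1; 0 0 0 -17.3 -11.7 0 -1
```

Emit:
{"name": "send_rows", "arguments": {
  "rows": "0 0 0 -2.3 -1.1 0 -1; 0 0 0 -4.7 -2.3 0 -1"
}}

```text
time: 21.88
eef_pos: [0.6226, -0.1666, 0.1696]
tcp_rot: [0.362, 0.932, 0.003, -0.003]
contact_force: [-6.2, 9.7, 11.6]
opening: 0.235
finger_force: 89.3
```

```bash
python3 -c "
from h import *
st()"
```

```text
alpha 116.8 r 60.5 mm Ft -11.3 Fr -2.4 Fz 11.6 open 0.235 t 21.88 [1.38 0.81 0.03] [ 0.62264406 -0.16663605  0.16959208]
```

Emit:
{"name": "send_rows", "arguments": {
  "rows": "0 0 0 -3.6 -2.2 0 -1"
}}

```text
time: 22.0
eef_pos: [0.6239, -0.1703, 0.1696]
tcp_rot: [0.362, 0.932, 0.003, -0.003]
contact_force: [-6.4, 10.6, 10.8]
opening: 0.237
finger_force: 89.3
```

```bash
python3 -c "
from h import *
st()"
```

```text
alpha 120.5 r 60.5 mm Ft -12.1 Fr -3.0 Fz 10.8 open 0.237 t 22.00 [ 1.6  0.8 -0. ] [ 0.62385637 -0.17032505  0.16960801]
```

The handle is about 4 N heavier than in free winding, and the turn past contact suggests roughly 39 N on the jaw. Releasing.

Emit:
{"name": "send_rows", "arguments": {
  "rows": "0 0 0 0 0 0 -1; 0 0 0 0 0 0 -0.3; 0 0 0 0 0 0 0; 0 0 0 0 0 0 0; 0 0 0 0 0 0 0; 0 0 0 0 0 -25 0; 0 0 0 0 0 -60 0; 0 0 0 0 0 -100 0",
  "grip_force": 20
}}

```text
time: 23.0
eef_pos: [0.624, -0.1742, 0.2679]
tcp_rot: [0.362, 0.932, 0.0, -0.001]
contact_force: [0.2, -0.4, 0.3]
opening: 0.498
finger_force: 0.0
```

```bash
python3 -c "
from h import *
p=shot('scene','s11.png'); q=shot('top','t11.png')
s=ctrl.get_state(); print(s['eef_pos'],s['contact_force'],s['opening'])
a=cv2.resize(p['color'][190:330,140:300,::-1],None,fx=4,fy=4,interpolation=cv2.INTER_CUBIC)
for r in (A,A+[.0578,.0177,0],A+[.0578,.0177,.078]): print((proj(p,r)-[140,190])*4)
cv2.imwrite('pics/c11.png',a)
"
```

```text
[ 0.62677569 -0.17531009  0.27446548] [ 0.0336363  -0.76331578  0.79837553] 0.5012043944289535
[185.72296373 422.59870236]
[321.83567406 463.9071865 ]
[305.77036418 339.40705659]
```

View pics/c11.png

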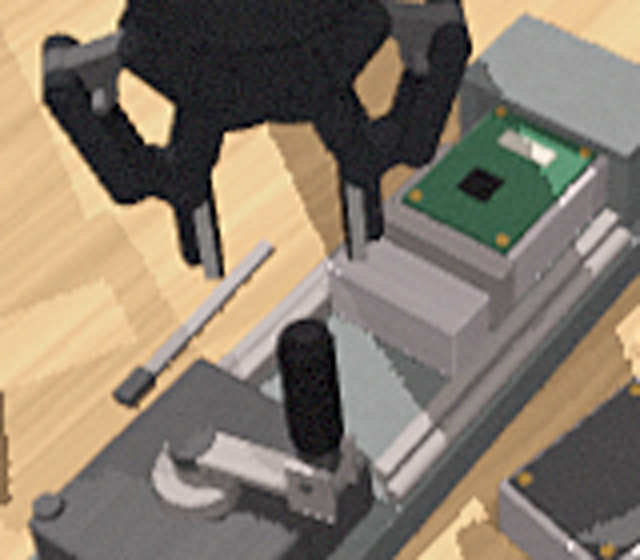

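The handle stands upright: its end at (303,333) is close to the predicted upright point (306,339). The jaw is against the housing, the housing's front is inside the mouth, and the gripper is clear.

```bash
python3 -c "
from plant import ctrl
print(ctrl.sign_off())"
```

```text
the job is handed in; nothing more can be done
None
```

I've handed the job in, with no verdict returned: the handle is upright and the housing is pushed home and clamped at an estimated 40 N (handle about 4 N heavier than in free winding). The gripper has let go, and I saw nothing lying around get moved.

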